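Push the sanding block between the tins into its dock

TASK

Put the cork sanding block away: push it over the table, long way first, through the narrow gap between the two round metal tins and on into the wooden dock behind them, until it sits flush against the dock's back rail. Only push it with the fingertips or the outside of the fingers; do not pinch it, pick it up, tip it or carry it. Leave the grey rubber, the small paint tube and the flat brush where they lie.

Things in the scene. Friction and masses are not known exactly. Their poses are not given: they have to be found in the camera images.
- block: loose brown cork sanding block, 40 mm wide (its x) x 70 mm long (its y) x 24 mm high (z up), about 0.08 kg; origin at the centre of its underside. It lies flat on the table in front of the tins; either end may go first. It slides easily.
- dock: fixed wooden dock with two round metal tins before its mouth. Origin on the table midway between the tins; x points level through the gap into the dock (the way to push), y across, z up. Tins: 60 mm diameter, 33 mm high, centred at y = +53 and -53 mm (x = 0), so the gap is 46 mm wide. Behind them 18 mm high rails flare in from 84 mm apart at x = 37 mm to 50 mm at x = 60 mm.
- home (a point): point on the table in the dock's bay where the block's centre is when it is fully home, 70 mm behind the gap's middle along the dock's x; axes as the dock's. The bay is 50 mm wide (25 mm each side of this point) and its back rail's inner face is 35 mm beyond it. The home block lies with its long side along x, its rear end 35 mm past the gap's middle, just past the tins.
- rubber: loose grey kneaded rubber, 26 x 42 x 12 mm, a bystander to the side of the tins away from the robot; origin at the centre of its underside
- tube: loose small paint tube, 46 x 150 x 28 mm (long along its y), a bystander between the robot and the tins; origin at the centre of its underside
- hog_brush: loose flat paint brush, 15 x 209 x 18 mm (long along its y), a bystander behind the dock's back rail; origin at the centre of its underside
There are look-alikes about, which are no part of the job. There is more than one size of the block; the job needs the middle-sized.

How it is judged:
By the outcome, as a careful person would: the job done as asked, in the order asked, and still so for the second after the job is handed in, with the robot touching nothing.
It also fails if it takes over 53 s, if anything falls off the work surface, if the arm or the gripper's body presses on something with over 40 N, if the wrist force passes 120 N, or if a joint passes its speed limit or range.

ROBOT

A 6-joint arm with a two-finger parallel gripper is mounted at the origin on a cart in front of the work surface, level with it; the furniture and walls round the work are solid. World frame = base frame: x ahead of the robot, y to its left, z up, the work surface at z = 0. Lengths are in m, angles in rad, forces in N, time in s.
With the tool pointing down it reaches from about 0.35 to 1 m from the base axis. Payload 7.1 kg.
Tool frame: the origin (TCP) lies midway between the tips of the shut fingers; the grasp point (between the pads) lies 19 mm behind it; z points along the fingers, y is the direction in which the jaws open and shut (so a half turn about z gives the same grasp; the last joint's range is limited). The gripper opens to 85 mm and grips with 20 to 120 N. Pads are 22 mm wide; open, the fingers measure 114 mm over their backs; the gripper's body (76 mm by 85 mm) begins 54 mm behind the grasp point. The pads swing forward as they close: fully open they stand 13 mm farther back than shut.
Start: joints at [-0.019, 0.423, 1.63, -0, 1.089, -0.019], TCP at [0.625, 0, 0.231] pointing down, gripper open.
Joint ranges: [-3, 3], [-0.9, 2.11], [0.09, 2.58], [-1.31, 4.45], [0.11, 2.69], [-2.54, 2.54]. Speed limits (rad/s): [2.39, 2.39, 3.01, 3.14, 3.14, 3.14].

INTERFACE

Orientations are given as a rotation vector (axis times angle).
In Python, from rig import bot, camera, calibration, sign_off, spot_in gives the robot as it stands.
- The arm moves only by the tool drive_tool, never from a script. Its argument "plan" is a list that holds one entry, the list of rows, each a list of 6 numbers: the shift along the tool's x, y, z in units of 0.15 m (1.0 is 0.15 m), then the turn, a rotation vector about the tool's x, y, z in units of 180 degrees (1.0 is 180 degrees). In form: [[[x, y, z, rx, ry, rz], ...]]. A call has 1 to 12 rows; each row is the pose to reach, as a shift and turn from the pose commanded when the call began, along the tool's axes at that moment, turning the shorter way round; what a row does not reach only later rows make up. A row lasts 1/12 s, in which the tool goes at most 41.7 mm and 7.16 degrees, less where a joint would pass 70% of its speed; a pose out of reach is approached as far as the arm can. A call with a number of a shift or a turn outside -1 to 1 is refused whole. A call with a gripper value outside its range is refused whole. "jaw" is the finger opening in mm, from 0 to 85.4, set as the call begins (left out, the last holds). The fingers move at their own pace and stop on an object; "force" is the grip in N (left out, the last holds). Time passes only in rows, so rows that repeat a pose let the fingers close. It gives the time, the measured TCP pose, the force and the opening at its end, in the units of the state.
- bot.get_state(): the state, without advancing time (a new reading comes with each control period).
- camera(name): name is "scene" or "side" or "wrist"; returns the picture (384x512x3 uint8, blue, green, red); there is no depth.
- calibration(name): a dict with "fov_y" (degrees; the focal length in pixels is half the picture's height over the tangent of half this angle, whatever the lens; pixels are square), "cx", "cy" (the principal point, pixels), "T" (4x4, takes a point from camera to world coordinates). Camera axes: x right, y down, z forward; pixel columns grow to the right and rows downward; lengths in m; the calibration is good to about 2 mm. A picture is of the moment at which its call begins: read the wrist's pose just before it. calibration takes no time and is no camera call; for the wrist camera it gives the pose at the moment of the call.
- sign_off(): hands the job in, once; it reports no verdict.
Trained networks look in the newest picture that a camera, given by its name, has taken for a name from the list of things; names that differ only in an ending like _2 or _b are one class to them, and where a whole thing is asked for, a point or a joint stands for the part that bears it (a point fixed in the world has none). Each returns a list of dicts, best first, with "confidence" (0 to 1); they miss things now and then, are a little off and sometimes report something else, mostly with a low value. They report only what shows in the picture. A call takes as long as a camera call. They do not tell look-alikes from the thing itself.
- spot_in(camera, target): "bbox" ([left, top, right, bottom] in pixels, round what is visible of it).
The state is a dict: "time_s": time; "joint_pos": joint angles; "dq": joint speeds; "effort": joint torques, N m; "tool_pos": TCP position; "tcp_rot": TCP orientation; "wrist_force": force on the tool from outside, world axes, zero at the start; "wrist_torque": the same for the moment, N m; "grip_width": opening from 0.0 (shut) to 1.0 (fully open).
Only numpy, scipy, OpenCV 4.12 (cv2) and the standard library are available. Lean on these libraries where they do the work, as an engineer would, in place of code of your own. Each camera call takes 0.05 s, during which the arm holds its last target. There are 200 camera calls.

## Working session

There is one attempt and no reset: what is moved stays moved. The work goes in short steps, Python scripts to look and compute and a tool call to move; the robot and the scene stay as the last step left them, time stands still between calls to the robot, and variables do not carry over. Pictures are saved under pics/ and viewed, about 8 in all and at most 12, crops included, and the job is handed in when it is done.

Besides the shell and the picture viewer there is one more tool, called after ">>>" in YAML: its name, and indented under it one key for each argument. drive_tool: Moves the arm, as the interface text tells. Its arguments: {"type":"object","properties":{"plan":{"type":"array"},"jaw":{"type":"number"},"force":{"type":"number"}},"required":["plan"]}

```bash
ls; mkdir -p pics; cat > h.py <<'E'
import numpy as np, cv2
from rig import bot, camera, calibration, sign_off, spot_in
from scipy.spatial.transform import Rotation as R
def K(c): 
    f=192/np.tan(np.radians(c["fov_y"])/2); return f,c["cx"],c["cy"]
def px2w(c,u,v,z=0.):
    f,cx,cy=K(c);T=np.array(c["T"]);d=T[:3,:3]@np.array([(u-cx)/f,(v-cy)/f,1]);o=T[:3,3]
    return o+d*(z-o[2])/d[2]
def w2px(c,p):
    f,cx,cy=K(c);T=np.array(c["T"]);q=T[:3,:3].T@(np.array(p,float)-T[:3,3]);return np.array([f*q[0]/q[2]+cx,f*q[1]/q[2]+cy])
E
python3 - <<'E'
from h import *
s=bot.get_state();print(s)
ims=[]
for n in("scene","side","wrist"):
    im=camera(n).copy();c=calibration(n);print(n,c["fov_y"],c["cx"],c["cy"],np.round(c["T"],3).tolist());cv2.imwrite(f"pics/{n}0.png",im)
    for t in("block","dock","rubber","tube","hog_brush"):
        for r in spot_in(n,t)[:4]:
            b=r["bbox"];print(n,t,round(r["confidence"],2),np.round(b),np.round(px2w(c,(b[0]+b[2])/2,(b[1]+b[3])/2,.012),3))
    ims.append(im)
a=cv2.resize(np.vstack(ims[:2]),(400,600));
cv2.imwrite("pics/a.png",cv2.resize(ims[0],(800,600)));
E
```

```text
pics
{'time_s': 0.0, 'joint_pos': array([-1.90154940e-02,  4.23843712e-01,  1.63071688e+00, -1.04339995e-05,
        1.08856143e+00, -1.89745059e-02]), 'dq': array([ 0.00208988, -0.00025585,  0.00220867,  0.00110292,  0.00138152,
        0.00062056]), 'effort': array([ 6.87376578e-04, -5.57382560e+01, -2.81743366e+01,  7.52266601e-05,
        7.21184188e-03,  1.02962622e-05]), 'tool_pos': array([6.24449013e-01, 2.37309489e-05, 2.30533322e-01]), 'tcp_rot': array([-2.22070674e+00, -2.22062648e+00,  1.67600882e-03]), 'wrist_force': array([ 0.29917938, -0.6442728 , -0.98235164]), 'wrist_torque': array([ 0.0419272 , -0.00243839, -0.02797553]), 'grip_width': 1.0026288529074978}
scene 53.87824874629131 246.50504371578694 196.5309966761059 [[0.897, -0.341, 0.281, 0.285], [-0.442, -0.704, 0.556, -0.518], [0.008, -0.623, -0.782, 0.71], [0.0, 0.0, 0.0, 1.0]]
scene block 0.97 [136. 141. 180. 169.] [0.392 0.2   0.012]
scene block 0.87 [194. 177. 225. 203.] [0.464 0.034 0.012]
scene block 0.61 [223. 145. 241. 160.] [0.567 0.126 0.012]
scene dock 0.72 [227. 196. 311. 270.] [ 0.535 -0.135  0.012]
sc
[... 556 characters left out ...]
 [225. 158. 297. 198.] [ 0.535 -0.129  0.012]
side tube 0.7 [311. 160. 331. 201.] [ 0.39  -0.139  0.012]
side hog_brush 0.72 [232. 140. 304. 145.] [ 0.543 -0.304  0.012]
wrist 71.71293815349534 257.22258253737357 190.85289063848467 [[1.0, 0.0, 0.0, 0.625], [0.001, -0.965, -0.262, 0.066], [0.0, 0.262, -0.965, 0.373], [0.0, 0.0, 0.0, 1.0]]
wrist block 0.83 [197.  46. 231.  91.] [0.571 0.127 0.012]
wrist block 0.66 [ 11.   2. 107.  55.] [0.386 0.171 0.012]
wrist block 0.58 [110. 109. 162. 169.] [0.463 0.039 0.012]
wrist dock 0.74 [135. 212. 260. 309.] [ 0.535 -0.141  0.012]
wrist rubber 0.9 [277. 203. 300. 232.] [ 0.67  -0.072  0.012]
wrist tube 0.94 [ 79. 214. 118. 274.] [ 0.389 -0.114  0.012]
```

View pics/a.png

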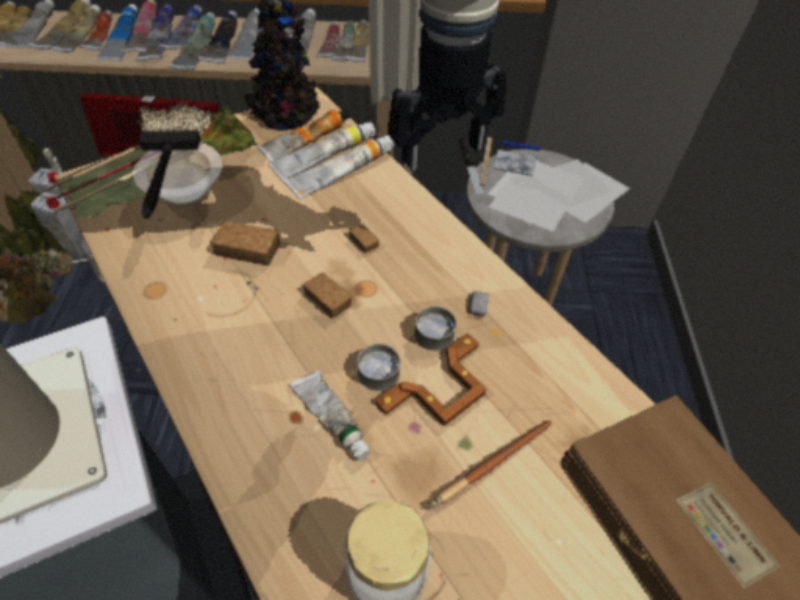

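```bash
python3 -c "
import cv2;cv2.imwrite('pics/w.png',cv2.resize(cv2.imread('pics/wrist0.png'),(800,600)))"
```

```text
(no output)
```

View pics/w.png

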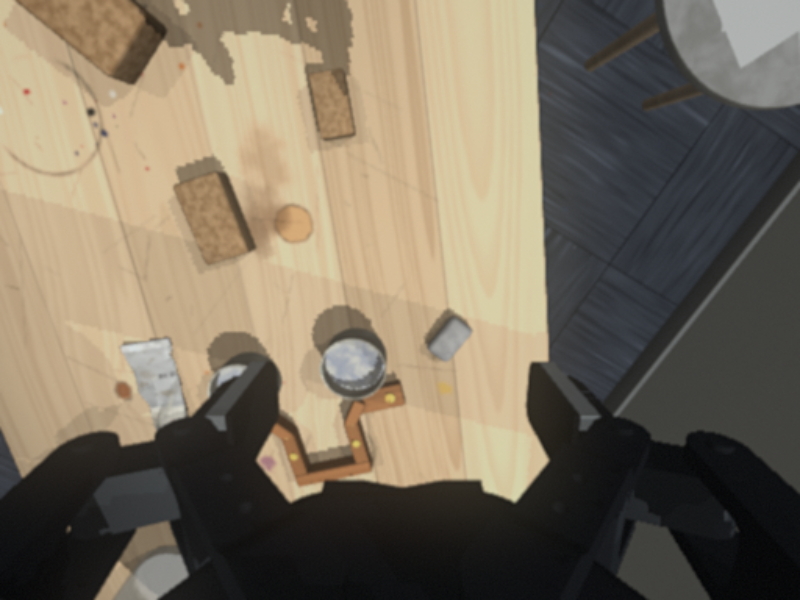

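The scene view shows three cork blocks. The middle-sized one is at about (327,295) in the scene view and (215,218) in the wrist view. The tins are at (379,365) and (435,327), with the dock behind them toward −y, the tube to the left and the rubber to the right. I'll zoom in to get corner pixels.

```bash
python3 - <<'E'
import cv2,numpy as np
def crop(f,x0,y0,w,h,s):
    im=cv2.resize(cv2.imread(f)[y0:y0+h,x0:x0+w],None,fx=s,fy=s,interpolation=cv2.INTER_CUBIC)
    for x in range((x0+9)//10*10,x0+w,10):
        cv2.line(im,((x-x0)*s,0),((x-x0)*s,5 if x%20 else 12),(0,0,255),1)
        if x%20==0: cv2.putText(im,str(x),((x-x0)*s-10,22),0,.35,(0,0,255),1)
    for y in range((y0+9)//10*10,y0+h,10):
        cv2.line(im,(0,(y-y0)*s),(5 if y%20 else 12,(y-y0)*s),(0,0,255),1)
        if y%20==0: cv2.putText(im,str(y),(13,(y-y0)*s+4),0,.35,(0,0,255),1)
    return im
a=crop('pics/wrist0.png',100,95,170,220,2)
a=crop('pics/wrist0.png',105,100,165,215,2)
cv2.imwrite('pics/c1.png',crop('pics/scene0.png',180,165,145,115,5))
cv2.imwrite('pics/c2.png',crop('pics/wrist0.png',100,100,190,214,3)[:600])
cv2.imwrite('pics/c2.png',cv2.resize(cv2.imread('pics/c2.png'),None,fx=.93,fy=.93) if 0 else cv2.imread('pics/c2.png'))
E
```

```text
(no output)
```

View pics/c1.png

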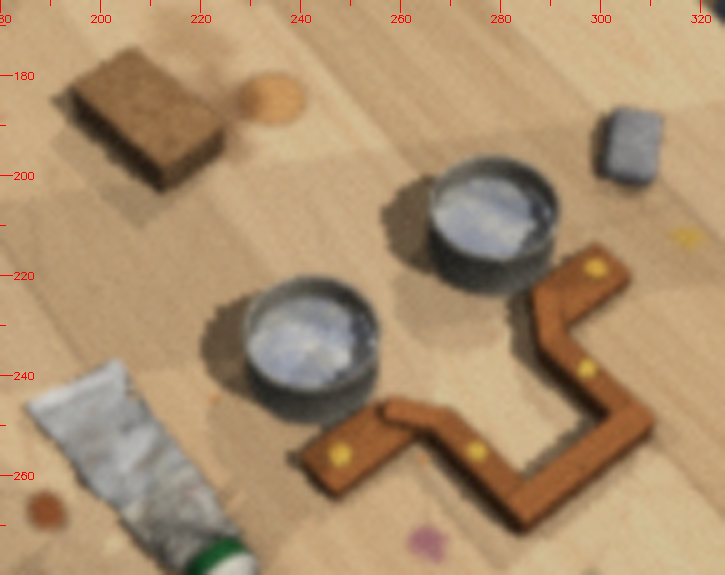

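View pics/c2.png

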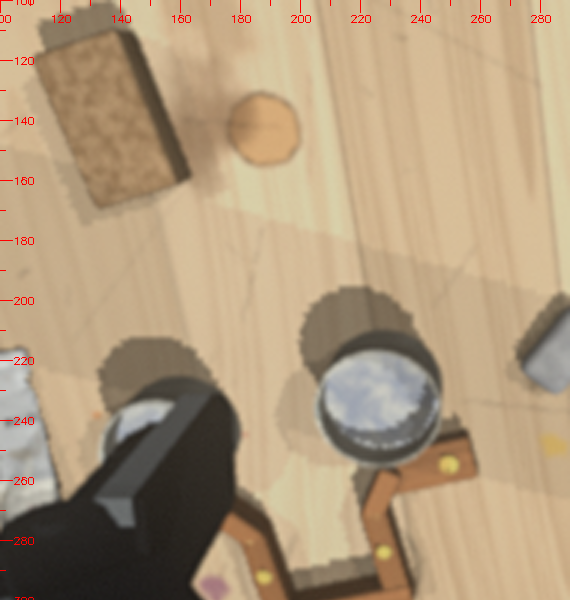

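```bash
python3 - <<'E'
from h import *
c=calibration("scene");w=calibration("wrist")
def P(c,l,z): return np.array([px2w(c,u,v,z)[:2] for u,v in l])
t1=P(c,[(242.2,232.3),(278.6,207.5)],.033);t2=P(w,[(226,235)],.033)
print("tins",t1*1e3,np.linalg.norm(t1[0]-t1[1]),t2*1e3)
for n,b in(("s",P(c,[(194.5,182),(206.5,174.5),(224.5,190.5),(212.5,197.5)],.024)),("w",P(w,[(112,119),(138.5,110),(160,159),(133.5,169.5)],.024))):
    m=b.mean(0);ax=(b[2]+b[3]-b[0]-b[1])/2;print(n,b.round(4).tolist(),m*1e3,np.degrees(np.arctan2(ax[1],ax[0])),np.linalg.norm(ax),np.linalg.norm(b[1]-b[0]))
print("rail outer",P(c,[(284,270.5),(310.5,250)],.018)*1e3,"screws",P(c,[(248,256),(275.5,255),(297.5,238.5),(299,218.5)],.018)*1e3)
print("screws w",P(w,[(187.5,292.5),(227.5,284),(249.5,255)],.018)*1e3)
d=t1[1]-t1[0];x=np.array([d[1],-d[0]])/np.linalg.norm(d);print("dock o",t1.mean(0)*1e3,"x",x,np.degrees(np.arctan2(x[1],x[0])))
E
```

```text
tins [[ 477.08828941 -120.24765405]
 [ 579.21867614  -96.46091465]] 0.1048638396497917 [[581.93713956 -90.26262923]]
s [[0.4394, 0.0635], [0.4744, 0.0733], [0.4931, 0.0083], [0.4596, 0.0012]] [466.61365862  36.58589489] -73.0131027772929 0.0665703102202091 0.03633496949232186
w [[0.4411, 0.0652], [0.4759, 0.0761], [0.4971, 0.0143], [0.4604, 0.0002]] [468.63621118  38.95391254] -72.27759173286488 0.06652705565639666 0.036549141745523664
rail outer [[ 517.43320428 -231.33901503]
 [ 591.46564195 -214.28243864]] screws [[ 466.65433696 -169.46406191]
 [ 519.2801775  -192.46247676]
 [ 581.53540718 -177.80030919]
 [ 611.81950691 -134.00572098]]
screws w [[ 517.6249739  -193.58620434]
 [ 579.86340054 -178.51829308]
 [ 613.87998538 -129.28707822]]
dock o [ 528.15348278 -108.35428435] x [ 0.22683453 -0.97393331] -76.88922159894041
```

>>> drive_tool:
  plan:
    - [[0.18, -1, 0.55, 0, 0, 0.428], [0.18, -1, 0.55, 0, 0, 0.428], [0.18, -1, 0.55, 0, 0, 0.428], [0.18, -1, 0.55, 0, 0, 0.428], [0.18, -1, 0.55, 0, 0, 0.428], [0.18, -1, 0.55, 0, 0, 0.428], [0.18, -1, 0.55, 0, 0, 0.428], [0.18, -1, 0.55, 0, 0, 0.428], [0.18, -1, 0.55, 0, 0, 0.428], [0.18, -1, 0.55, 0, 0, 0.428], [0.18, -1, 0.55, 0, 0, 0.428], [0.18, -1, 0.55, 0, 0, 0.428]]
  jaw: 30

```text
time_s: 1.9
tool_pos: [0.4751, 0.027, 0.1489]
tcp_rot: [3.122, 0.349, 0.001]
wrist_force: [0.5, 0.3, 0.8]
grip_width: 0.349
```

```bash
python3 - <<'E'
from h import *
c=calibration("wrist");im=camera("wrist").copy();cv2.imwrite("pics/w1.png",im)
print(np.round(c["T"],3).tolist())
cc=calibration
for n in("block","dock"):
    for r in spot_in("wrist",n):print(n,r)
o=np.array([.529,-.107]);th=np.radians(-76.9);x=np.array([np.cos(th),np.sin(th)]);y=np.array([-x[1],x[0]])
big=cv2.resize(im,(800,600));s=800/512
def pl(pts,z,col):
    q=np.array([(w2px(c,[*(o+a*x+b*y),z])+.5)*s for a,b in pts]);cv2.polylines(big,[q.astype(int)],True,col,1)
for t in(.053,-.053): pl([(.03*np.cos(a),t+.03*np.sin(a)) for a in np.arange(0,6.3,.2)],.033,(0,0,255))
pl([(.06,-.025),(.105,-.025),(.105,.025),(.06,.025)],.018,(0,0,255))
bo=np.array([.468,.038]);th2=np.radians(-72.6);o=bo;x=np.array([np.cos(th2),np.sin(th2)]);y=np.array([-x[1],x[0]])
pl([(-.035,-.02),(.035,-.02),(.035,.02),(-.035,.02)],.024,(0,255,0))
cv2.imwrite("pics/w1b.png",big)
E
```

```text
[[0.222, -0.941, -0.254, 0.54], [-0.975, -0.214, -0.059, 0.041], [0.001, 0.261, -0.965, 0.291], [0.0, 0.0, 0.0, 1.0]]
block {'bbox': [36.6, 182.1, 145.2, 270.2], 'confidence': 0.64}
block {'bbox': [208.3, 166.8, 277.8, 214.2], 'confidence': 0.58}
block {'bbox': [148.0, 50.0, 206.5, 86.9], 'confidence': 0.58}
dock {'bbox': [352.0, 69.1, 512.0, 238.8], 'confidence': 0.84}
```

View pics/w1b.png

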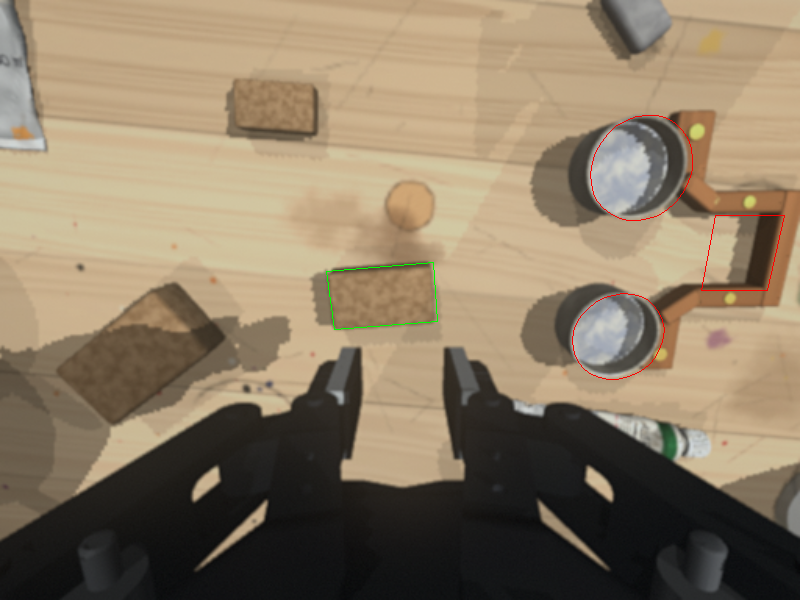

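>>> drive_tool:
  plan:
    - [[-0.32, -0.082, 0.3, 0, 0, 0], [-0.32, -0.082, 0.3, 0, 0, 0], [-0.32, -0.082, 0.3, 0, 0, 0], [-0.32, -0.082, 0.5, 0, 0, 0], [-0.32, -0.082, 0.7, 0, 0, 0], [-0.32, -0.082, 0.85, 0, 0, 0], [-0.32, -0.082, 0.93, 0, 0, 0], [-0.32, -0.082, 0.95, 0, 0, 0], [-0.32, -0.082, 0.95, 0, 0, 0]]

```text
time_s: 2.8
tool_pos: [0.4254, 0.0282, 0.0058]
tcp_rot: [-3.121, -0.357, 0.002]
wrist_force: [-0.1, -1.1, -0.1]
grip_width: 0.355
```

>>> drive_tool:
  plan:
    - [[0.05, 0, 0, 0, 0, 0], [0.08, 0, 0, 0, 0, 0], [0.1, 0, 0, 0, 0, 0], [0.12, 0, 0, 0, 0, 0], [0.14, 0, 0, 0, 0, 0], [0.16, 0, 0, 0, 0, 0], [0.18, 0, 0, 0, 0, 0], [0.2, 0, 0, 0, 0, 0], [0.22, 0, 0, 0, 0, 0], [0.24, 0, 0, 0, 0, 0], [0.255, 0, 0, 0, 0, 0], [0.26, 0, 0, 0, 0, 0]]

```text
time_s: 3.8
tool_pos: [0.4642, 0.0371, 0.0063]
tcp_rot: [3.121, 0.355, 0.001]
wrist_force: [0.3, 0.4, 0.4]
grip_width: 0.35
```

>>> drive_tool:
  plan:
    - [[-0.05, 0, 0, 0, 0, 0], [-0.13, 0, 0, 0, 0, 0], [-0.13, 0, -0.3, 0, 0, 0], [-0.13, 0, -0.6, 0, 0, 0], [-0.13, 0, -0.8, 0, 0, 0], [-0.13, 0, -0.8, 0, 0, 0]]

```text
time_s: 4.3
tool_pos: [0.4475, 0.0327, 0.1317]
tcp_rot: [3.121, 0.354, 0.015]
wrist_force: [-0.1, 0.2, 0.2]
grip_width: 0.346
```

```bash
cat > ov.py <<'E'
from h import *
import sys
def overlay(cam,fn,bo,th2,o=(.529,-.107),th=-76.9,crop=None,s=None):
    c=calibration(cam);im=camera(cam).copy()
    x0,y0,w,h=crop or (0,0,512,384);s=s or 800/512
    big=cv2.resize(im[y0:y0+h,x0:x0+w],None,fx=s,fy=s,interpolation=cv2.INTER_CUBIC)
    def pl(o,th,pts,z,col):
        x=np.array([np.cos(np.radians(th)),np.sin(np.radians(th))]);y=np.array([-x[1],x[0]])
        q=np.array([(w2px(c,[*(np.array(o)+a*x+b*y),z])+.5-[x0,y0])*s for a,b in pts]);cv2.polylines(big,[q.astype(int)],True,col,1)
    for t in(.053,-.053): pl(o,th,[(.03*np.cos(a),t+.03*np.sin(a)) for a in np.arange(0,6.3,.2)],.033,(0,0,255))
    pl(o,th,[(.06,-.025),(.105,-.025),(.105,.025),(.06,.025)],.018,(0,0,255))
    pl(bo,th2,[(-.035,-.02),(.035,-.02),(.035,.02),(-.035,.02)],.024,(0,255,0))
    cv2.imwrite(fn,big)
E
python3 - <<'E'
from ov import *
o=np.array([.529,-.107]);x=np.array([.2267,-.974]);b=o-.155*x;print(b,bot.get_state()["tool_pos"])
overlay("wrist","pics/w2.png",b,-76.9)
E
```

```text
[0.4938615 0.04397  ] [0.44754506 0.03266885 0.13170731]
```

View pics/w2.png

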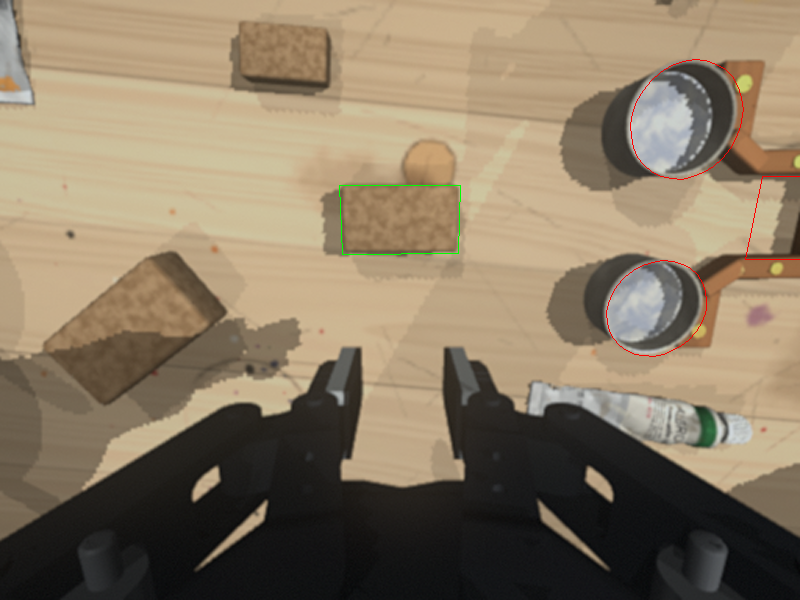

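>>> drive_tool:
  plan:
    - [[0.318, -0.41, 0, 0, 0, -0.477], [0.318, -0.41, 0, 0, 0, -0.477], [0.318, -0.41, 0, 0, 0, -0.477], [0.318, -0.41, 0, 0, 0, -0.477], [0.318, -0.41, 0, 0, 0, -0.477], [0.318, -0.41, 0, 0, 0, -0.477], [0.318, -0.41, 0, 0, 0, -0.477], [0.318, -0.41, 0, 0, 0, -0.477], [0.318, -0.41, 0, 0, 0, -0.477], [0.318, -0.41, 0, 0, 0, -0.477], [0.318, -0.41, 0, 0, 0, -0.477], [0.318, -0.41, 0, 0, 0, -0.477]]
  jaw: 6

```text
time_s: 5.35
tool_pos: [0.4757, 0.1029, 0.1248]
tcp_rot: [-2.036, -2.391, 0.003]
wrist_force: [0.4, 0.1, 0.9]
grip_width: 0.067
```

>>> drive_tool:
  plan:
    - [[0, 0, 0, 0, 0, -0.023], [0, 0, 0, 0, 0, -0.023], [0, 0, 0.2, 0, 0, -0.023], [0, 0, 0.2, 0, 0, -0.023]]

```text
time_s: 5.68
tool_pos: [0.4741, 0.1026, 0.0926]
tcp_rot: [-1.957, -2.452, 0.008]
wrist_force: [-0.3, -1.1, -0.8]
grip_width: 0.073
```

```bash
cat > dk.py <<'E'
from h import *
s=bot.get_state();o=np.array([.529,-.107]);x=np.array([.2267,-.974]);y=np.array([.974,.2267])
p=s["tool_pos"];m=R.from_rotvec(s["tcp_rot"]).as_matrix()
print("dock mm",np.dot(p[:2]-o,x)*1e3,np.dot(p[:2]-o,y)*1e3,"z",p[2]*1e3,"tool y heading",np.degrees(np.arctan2(m[1,1],m[0,1])),"tool z",m[:,2].round(3),s["grip_width"],s["time_s"])
E
python3 dk.py
```

```text
dock mm -216.6000806902161 -5.9723800042959585 z 92.63378027168989 tool y heading 12.81427664036397 tool z [-0.006 -0.001 -1.   ] 0.0730078736242453 5.6833
```

>>> drive_tool:
  plan:
    - [[0, 0.04, 0.1, 0, 0, -0.001], [0, 0.04, 0.25, 0, 0, -0.001], [0, 0.04, 0.4, 0, 0, -0.001], [0, 0.04, 0.5, 0, 0, -0.001], [0, 0.04, 0.57, 0, 0, -0.001], [0, 0.04, 0.577, 0, 0, -0.001], [0, 0.04, 0.577, 0, 0, -0.001]]

```text
time_s: 6.27
tool_pos: [0.4824, 0.1045, 0.0095]
tcp_rot: [-1.953, -2.459, 0.002]
wrist_force: [1.0, 0.7, -0.4]
grip_width: 0.069
```

```bash
python3 dk.py
```

```text
dock mm -216.52497175614016 2.5761228862970116 z 9.525422893879941 tool y heading 13.09757041294678 tool z [-0.002 -0.    -1.   ] 0.06930199930624684 6.2667
```

>>> drive_tool:
  plan:
    - [[0, -0.017, 0.015, 0, 0, 0], [-0.03, -0.017, 0.015, 0, 0, 0], [-0.06, -0.017, 0.015, 0, 0, 0], [-0.09, -0.017, 0.015, 0, 0, 0], [-0.12, -0.017, 0.015, 0, 0, 0], [-0.15, -0.017, 0.015, 0, 0, 0], [-0.18, -0.017, 0.015, 0, 0, 0], [-0.21, -0.017, 0.015, 0, 0, 0], [-0.24, -0.017, 0.015, 0, 0, 0], [-0.27, -0.017, 0.015, 0, 0, 0], [-0.3, -0.017, 0.015, 0, 0, 0], [-0.32, -0.017, 0.015, 0, 0, 0]]

```text
time_s: 7.27
tool_pos: [0.4915, 0.0567, 0.0075]
tcp_rot: [-1.953, -2.461, 0.0]
wrist_force: [-0.2, 1.0, 0.9]
grip_width: 0.069
```

>>> drive_tool:
  plan:
    - [[-0.03, 0, 0, 0, 0, 0], [-0.06, 0, 0, 0, 0, 0], [-0.09, 0, 0, 0, 0, 0], [-0.12, 0, 0, 0, 0, 0], [-0.15, 0, 0, 0, 0, 0], [-0.18, 0, 0, 0, 0, 0], [-0.21, 0, 0, 0, 0, 0], [-0.24, 0, 0, 0, 0, 0], [-0.27, 0, 0, 0, 0, 0], [-0.3, 0, 0, 0, 0, 0], [-0.32, 0, 0, 0, 0, 0], [-0.33, 0, 0, 0, 0, 0]]

```text
time_s: 8.27
tool_pos: [0.5028, 0.0086, 0.0075]
tcp_rot: [1.953, 2.461, -0.0]
wrist_force: [-0.2, -0.2, -0.0]
grip_width: 0.07
```

```bash
python3 dk.py; python3 - <<'E'
from ov import *
o=np.array([.529,-.107]);x=np.array([.2267,-.974]);s=bot.get_state()
b=o+(np.dot(s["tool_pos"][:2]-o,x)+.046)*x
overlay("scene","pics/s2.png",b,-76.9,crop=(195,160,130,115),s=5)
E
```

```text
dock mm -118.49373656103553 0.6653313723692383 z 7.4899761914241605 tool y heading 13.115057240398762 tool z [ 0. -0. -1.] 0.06958415082632338 8.2667
```

View pics/s2.png

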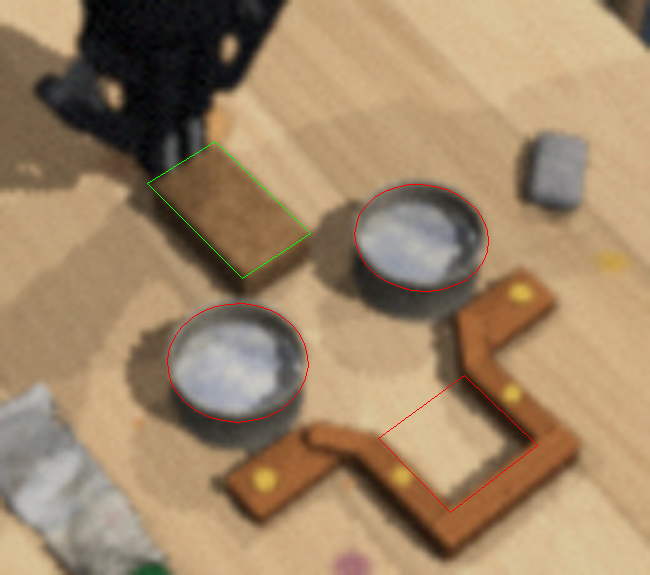

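The block (green) lies on the gap axis and the dock outline (red) fits, so I'll carry on straight through.

>>> drive_tool:
  plan:
    - [[-0.03, -0.003, 0, 0, 0, 0], [-0.07, -0.004, 0, 0, 0, 0], [-0.11, -0.004, 0, 0, 0, 0], [-0.15, -0.004, 0, 0, 0, 0], [-0.19, -0.004, 0, 0, 0, 0], [-0.23, -0.004, 0, 0, 0, 0], [-0.27, -0.004, 0, 0, 0, 0], [-0.31, -0.004, 0, 0, 0, 0], [-0.35, -0.004, 0, 0, 0, 0], [-0.39, -0.004, 0, 0, 0, 0], [-0.43, -0.004, 0, 0, 0, 0], [-0.45, -0.004, 0, 0, 0, 0]]

```text
time_s: 9.32
tool_pos: [0.5177, -0.0576, 0.0075]
tcp_rot: [1.953, 2.46, 0.0]
wrist_force: [0.5, 1.1, 0.6]
grip_width: 0.07
```

```bash
python3 dk.py; python3 - <<'E'
from ov import *
o=np.array([.529,-.107]);x=np.array([.2267,-.974]);s=bot.get_state()
b=o+(np.dot(s["tool_pos"][:2]-o,x)+.046)*x
overlay("scene","pics/s3.png",b,-76.9,crop=(195,160,130,115),s=5)
E
```

```text
dock mm -50.63969471568208 0.20085005501031167 z 7.535872201690195 tool y heading 13.11181372883646 tool z [ 0. -0. -1.] 0.06950363198034744 9.3167
```

View pics/s3.png

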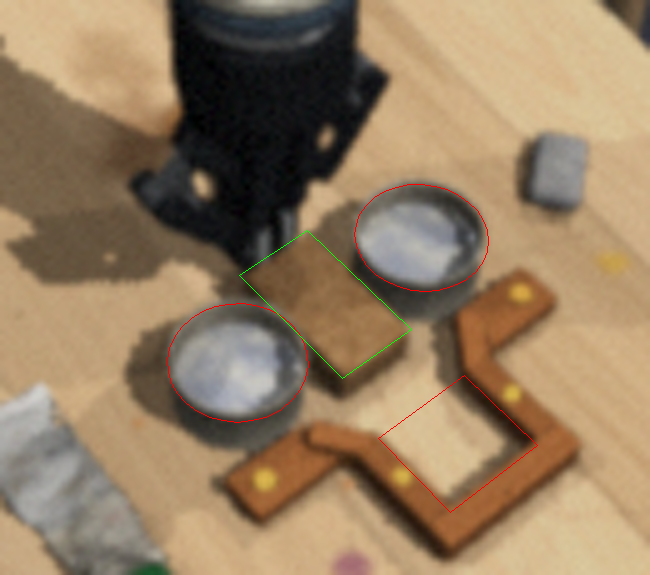

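```bash
python3 - <<'E'
from h import *
c=calibration("scene");T=np.array(c["T"]);f,cx,cy=K(c);o=np.array([.529,-.107]);x=np.array([.2267,-.974]);y=np.array([.974,.2267])
for u,v in((130,185),(150,212),(210,242),(330,180),(385,80)):
    u=195+u/5-.5;v=160+v/5-.5
    d=T[:3,:3]@np.array([(u-cx)/f,(v-cy)/f,1]);C=T[:3,3]
    # intersect plane dock x = -0.051+0.011 .. centre
    for X in(-.062,-.040):
        k=(X-np.dot(C[:2]-o,x))/np.dot(d[:2],x);P=C+k*d;print((u,v),X,"y,z mm",np.dot(P[:2]-o,y)*1e3,P[2]*1e3)
E
```

```text
(220.5, 196.5) -0.062 y,z mm -60.1416299597056 98.9357032772672
(220.5, 196.5) -0.04 y,z mm -74.78050788248296 131.97643799350155
(224.5, 201.9) -0.062 y,z mm -50.966275784628 73.23619997041109
(224.5, 201.9) -0.04 y,z mm -66.10131972328902 107.66665980489599
(236.5, 207.9) -0.062 y,z mm -19.131338907692182 25.154567428492093
(236.5, 207.9) -0.04 y,z mm -35.98788737846608 62.18508733698547
(260.5, 195.5) -0.062 y,z mm 53.02985940345399 13.364098763474441
(260.5, 195.5) -0.04 y,z mm 32.27112540564239 51.032199494603915
(271.5, 175.5) -0.062 y,z mm 83.87209439053512 62.54210848280617
(271.5, 175.5) -0.04 y,z mm 61.44553716078187 97.55086149983794
```

>>> drive_tool:
  plan:
    - [[-0.03, 0, 0, 0, 0, 0], [-0.07, 0, 0, 0, 0, 0], [-0.11, 0, 0, 0, 0, 0], [-0.15, 0, 0, 0, 0, 0], [-0.19, 0, 0, 0, 0, 0], [-0.23, 0, 0, 0, 0, 0], [-0.27, 0, 0, 0, 0, 0], [-0.31, 0, 0, 0, 0, 0], [-0.35, 0, 0, 0, 0, 0], [-0.39, 0, 0, 0, 0, 0], [-0.43, 0, 0, 0, 0, 0], [-0.45, 0, 0, 0, 0, 0]]

```text
time_s: 10.37
tool_pos: [0.5331, -0.1234, 0.0076]
tcp_rot: [1.953, 2.46, 0.0]
wrist_force: [-0.0, 1.5, 0.9]
grip_width: 0.072
```

>>> drive_tool:
  plan:
    - [[-0.01, 0, 0, 0, 0, 0], [-0.02, 0, 0, 0, 0, 0], [-0.027, 0, 0, 0, 0, 0], [-0.033, 0, 0, 0, 0, 0], [-0.033, 0, 0, 0, 0, 0]]

```text
time_s: 10.78
tool_pos: [0.5339, -0.1273, 0.0075]
tcp_rot: [1.952, 2.461, -0.0]
wrist_force: [0.2, -0.4, 0.4]
grip_width: 0.07
```

```bash
python3 dk.py
```

```text
dock mm 20.930536633355224 0.1595508489145622 z 7.526491814742267 tool y heading 13.15470556671876 tool z [-0. -0. -1.] 0.07010123127188031 10.7833
```

Now I'll creep forward until contact with the back rail shows as a force of several N in +y.

>>> drive_tool:
  plan:
    - [[-0.006, 0, 0, 0, 0, 0], [-0.012, 0, 0, 0, 0, 0], [-0.016, 0, 0, 0, 0, 0], [-0.02, 0, 0, 0, 0, 0], [-0.02, 0, 0, 0, 0, 0]]

```text
time_s: 11.2
tool_pos: [0.5337, -0.128, 0.0075]
tcp_rot: [-1.951, -2.458, -0.001]
wrist_force: [-0.5, 15.3, 5.3]
grip_width: 0.07
```

>>> drive_tool:
  plan:
    - [[0.02, 0, 0, 0, 0, 0], [0.06, 0, 0, 0, 0, 0], [0.12, 0, 0, 0, 0, 0], [0.2, 0, -0.05, 0, 0, 0], [0.3, 0, -0.25, 0, 0, 0], [0.4, 0, -0.5, 0, 0, 0], [0.5, 0, -0.75, 0, 0, 0], [0.5, 0, -0.9, 0, 0, 0], [0.5, 0, -0.9, 0, 0, 0]]

```text
time_s: 11.95
tool_pos: [0.5201, -0.0561, 0.1478]
tcp_rot: [1.946, 2.457, 0.007]
wrist_force: [0.9, -0.2, 0.1]
grip_width: 0.067
```

```bash
python3 - <<'E'
from ov import *
o=np.array([.529,-.107]);x=np.array([.2267,-.974])
overlay("scene","pics/s4.png",o+.068*x,-76.9,crop=(195,160,130,115),s=5)
overlay("side","pics/s5.png",o+.068*x,-76.9,crop=(205,130,130,115),s=5)
print(bot.get_state()["wrist_force"])
E
```

```text
[-0.31418863 -0.33061077 -0.56425552]
```

View pics/s4.png

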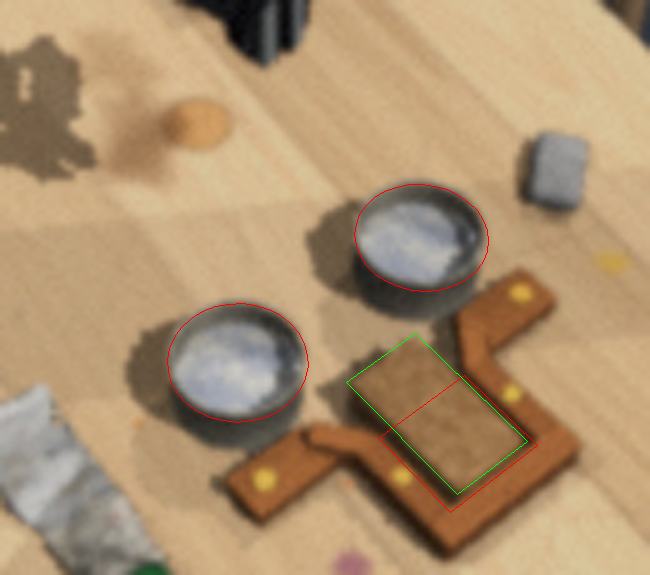

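View pics/s5.png

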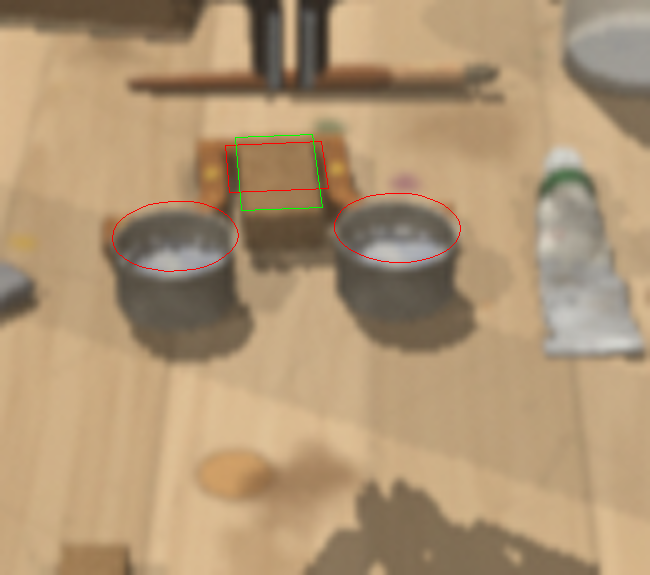

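The block looks seated between the rails. I'll take a view from nearly above the back rail to confirm it is flush.

>>> drive_tool:
  plan:
    - [[-0.2, 0, -0.1, 0, 0, 0], [-0.4, 0, -0.1, 0, 0, 0], [-0.6, 0, -0.1, 0, 0, 0], [-0.8, 0, -0.1, 0, 0, 0], [-0.92, 0, -0.1, 0, 0, 0], [-1, 0, -0.1, 0, 0, 0], [-1, 0, -0.1, 0, 0, 0], [-1, 0, -0.1, 0, 0, 0]]

```text
time_s: 12.72
tool_pos: [0.5506, -0.2029, 0.1562]
tcp_rot: [-1.952, -2.458, 0.001]
wrist_force: [0.5, 0.4, -0.0]
grip_width: 0.071
```

```bash
python3 - <<'E'
from ov import *
im=camera("wrist");c=calibration("wrist");print(np.round(c["T"],3).tolist())
o=np.array([.529,-.107]);x=np.array([.2267,-.974])
q=w2px(c,[*(o+.08*x),.02]).astype(int);print(q)
x0,y0=max(0,min(512-200,q[0]-100)),max(0,min(384-150,q[1]-75))
cv2.imwrite("pics/w5.png",cv2.resize(im[y0:y0+150,x0:x0+200],None,fx=4,fy=4,interpolation=cv2.INTER_CUBIC));print(x0,y0)
E
```

```text
[[0.974, 0.22, 0.058, 0.536], [0.228, -0.94, -0.254, -0.139], [-0.002, 0.261, -0.965, 0.298], [0.0, 0.0, 0.0, 1.0]]
[257 165]
157 90
```

View pics/w5.png

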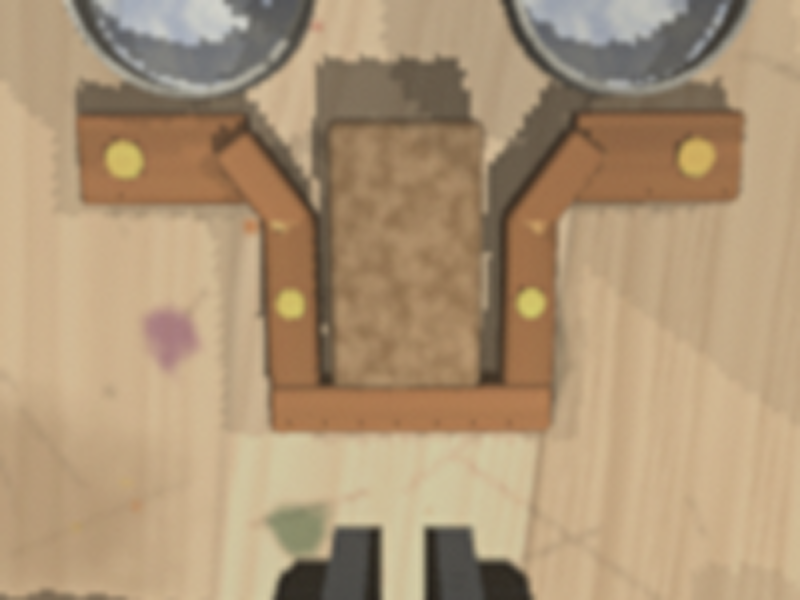

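The close view shows the block square in the bay. Its front edge lies flush on the back rail at row 385, with clearance on both sides. I'll hand it in.

```bash
python3 -c "
from rig import *
print(bot.get_state()['dq'].round(3));print(sign_off())"
```

```text
[ 0.017 -0.012  0.002 -0.001  0.002 -0.002]
the job is handed in; nothing more can be done
None
```

The middle-sized cork block is in the dock, flush against the back rail, and the job is handed in after about 13 s of robot time.

- **What I did:** I nudged the block sideways with the outside of the fingertips to line it up with the gap. Then, with the fingers nearly shut, I pushed it end first between the tins until the force rose to about 15 N at the back rail. I then backed the arm off and lifted it clear.
- **Last check:** The close wrist view shows the block square in the bay, its front edge on the back rail and small clearances at both sides. The arm was clear of everything. The rubber, tube and brush looked untouched in the last scene and side views; I did not measure their poses again.
- **One disagreement:** The push stopped about 2 mm short of where my dock estimate put the back rail. That is within the camera calibration error, and the last picture shows no gap at the rail.

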